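Slide a cedar slat under the spring clip of a wardrobe holder

TASK

Refill the cedar holder lying on the wardrobe island: press the long paddle of its spring clip down with one fingertip so that the clip's foot lifts, and while keeping it down push the cedar slat along its channel with the other fingertip, under the foot and fully home against the end stop. Then let the clip close on the slat and move clear; do not pick up or tip the slat, and leave the brush, the tin and the bottle alone.

Things in the scene. Friction and masses are not known exactly. Their poses are not given: they have to be found in the camera images.
- holder: cedar holder, fixed: dark wooden board 153 x 60 mm with a channel along its x axis (z up). Origin at table level on the channel's centre line. Channel floor (bed) 12 mm above the table, 43 mm wide, between 4.5 mm rails with tops at 18 mm; they and the board run from x = -85 to +68 mm; open at -x. A wire hanger hook lies flat beyond the +x end.
- slat: cedar slat: loose pale wooden block 56 mm long (x), 40 wide, 10 thick, 14 to 28 g, cross lines on top; origin at the centre of its underside. It lies on the bed, lengthwise in the channel within 2 degrees, wholly on the -x side of the clip's foot. Fully home its origin is at x = +32 mm in the holder's frame.
- clip (a joint): angle of the rigid steel spring clip about its rod, rad: 0 closed, grows as the paddle is pressed down, hard stop at 0.5. Below 0.25 the foot blocks the slat; from 0.26 it clears the slat's top; resting on the slat it reads about 0.23. It springs back when let go. Pressing 20 mm out from the rod takes about 4 N at first, 6 to 7 N at 0.4 rad.
- paddle (a point): middle of the paddle's top, 21 mm out from the rod; moves with the clip. Flat steel strip, holder x = -85 to +50 mm, y = -36 to -66 mm. Closed, it slopes up outwards 0.3 rad, its middle 25 mm above the table; at clip = 0.3 it is level, top 18 mm above the table, below the slat's top (22 mm): one fingertip fits behind the slat while the other, level with it, slides along the paddle.
- stop (a point): middle of the face of the end stop, a low bar across the channel at holder x = +60 mm (top 20 mm above the table), at the level of the bed; holder's axes
- brush: shoe brush with a wooden back, 120 x 42 x 40 mm, bystander; origin under its centre
- tin: round metal polish tin, 72 mm across, 23 mm high, bystander; origin under its centre
- spray: small amber bottle, 38 mm across, 85 mm high, bystander; origin under its centre
- rod (a point): on the axis of the clip's hinge rod (steel, 7 mm thick) beside the channel: parallel to the holder's x, at holder y = -30 mm, 26 mm above the table. Leaf and foot lie on its +y side, the paddle on its -y side; holder's axes
- foot (a point): middle of the underside of the clip's down-turned foot, over the middle of the channel, at the end of a leaf from the rod; moves with the clip. Foot and leaf span holder x = 36 to 56 mm. Closed, the foot is 2 mm above the bed. The leaf's underside is about 25 mm above the table when closed and rises with the foot
Things that resemble listed ones, but are neither listed nor needed, are in the scene too. Of the things that look like the slat, the smaller one is meant. Of the things that look like the holder, the larger one is meant.

How it is judged:
By the outcome, as a careful person would: the job done as asked, in the order asked, and still so for the second after the job is handed in, with the robot touching nothing.
It also fails if it takes over 45 s, if anything falls off the work surface, if the arm or the gripper's body presses on something with over 40 N, if the wrist force passes 120 N, or if a joint passes its speed limit or range.

ROBOT

A 7-joint arm with a two-finger parallel gripper is mounted at the origin on the work surface. World frame = base frame: x ahead of the robot, y to its left, z up, the work surface at z = 0. Lengths are in m, angles in rad, forces in N, time in s.
With the tool pointing down it reaches from about 0.425 to 0.925 m from the base axis. Payload 6.8 kg.
Tool frame: the origin (TCP) lies on the front face of the gripper's body, between the roots of the fingers; the fingertips stand 73 mm ahead of it and the grasp point (between the pads) lies 54 mm ahead of it (env.nose_length is the distance from the TCP to the fingertips, in m); z points along the fingers, y is the line along which they close (so a half turn about z gives the same grasp; the last joint's range is limited). The gripper opens to 85 mm and grips with 20 to 120 N. Pads are 22 mm wide; open, the fingers measure 114 mm over their backs; the gripper's body (76 mm by 85 mm) begins 54 mm behind the grasp point. The pads swing forward as they close: fully open they stand 13 mm farther back than shut.
Start: joints at [1.2, 0.477, 0.022, 1.555, -0.011, 1.109, -0.083], TCP at [0.175, -0.652, 0.304] pointing down, gripper open.
Joint ranges: [-2.96, 2.96], [-0.34, 2.1], [-1.41, 1.46], [0.24, 2.44], [-1.37, 4.51], [0.17, 1.92], [-2.96, 2.96]. Speed limits (rad/s): [2.39, 2.39, 3.14, 3.14, 3.14, 3.14, 3.14].

INTERFACE

Orientations are given as a unit quaternion [w, x, y, z].
In Python, from cell import env, kin, camera, calibration, job gives the robot as it stands. The module is installed in compiled form; this text tells all that it offers. Calls block until the motion is done:
- env.reach(position, orientation): joint-space move of the TCP to a pose.
- env.movel(position, velocity=0.15, rot=None, stop_force=None): straight line of the TCP; rot=None keeps the orientation; velocity is the mean speed in m/s. With stop_force (N) it stops when the force on the tool has changed by that much, and returns True; else False.
- env.goto_joints(angles): joint-space move.
- env.grip(opening, f_grip=None): finger opening in m; f_grip is the grip in N (None keeps the last); returns when the fingers have stopped.
- env.dwell(seconds).
- kin.inverse_kinematics(position, orientation): joint angles nearest the present ones, or None.
- env.get_state(): the state.
- camera(name): name is "scene" or "side" or "wrist"; returns (picture, depth): 480x640x3 uint8, blue, green, red; 480x640 float32, m along the optical axis (not along the pixel's ray), 0 where there is no reading.
- calibration(name): a dict with "fx", "fy", "cx", "cy" (pixels), "rvec" (rotation vector, rad) and "tvec" (3), from world to camera coordinates, as OpenCV has them. Camera axes: x right, y down, z forward; pixel columns grow to the right and rows downward; lengths in m; the calibration is good to about 2 mm. A picture is of the moment at which its call begins: read the wrist's pose just before it. calibration takes no time and is no camera call; for the wrist camera it gives the pose at the moment of the call.
A pose or a line that the arm cannot do raises env.PlanningError and nothing moves.
- job.job_done(): hands the job in; it is judged then, once.
The state is a dict: "time": time; "qpos": joint angles; "joint_velocities": joint speeds; "joint_torque": joint torques, N m; "tcp_pos": TCP position; "orientation": TCP orientation; "force": force on the tool from outside, world axes, zero at the start; "torque": the same for the moment, N m; "opening": finger opening in m; "gripper_force": force on a finger pad.
Only numpy, scipy, OpenCV 4.12 (cv2) and the standard library are available. Lean on these libraries where they do the work, as an engineer would, in place of code of your own. Each camera call takes 0.05 s, during which the arm holds its last target. There are 200 camera calls.

## Working session

There is one attempt and no reset: what is moved stays moved. The work goes in short steps, each a Python script; the robot and the scene stay as the last script left them, time stands still between calls to the robot, and variables do not carry over. Pictures are saved under pics/ and viewed, at most 10 in all, crops included, and the job is handed in when it is done.

```bash
mkdir -p pics; cat > h.py <<'E'
import numpy as np, cv2
from cell import env, kin, camera, calibration, job
def snap(name, fn):
    c=calibration(name); im,d=camera(name); cv2.imwrite(f'pics/{fn}.png',im); np.savez(f'{fn}.npz',im=im,d=d,**{k:np.array(v) for k,v in c.items()}); return im,d,c
def load(fn):
    z=np.load(f'{fn}.npz'); return z['im'],z['d'],z
def pts(d,c):
    """world xyz image"""
    R=cv2.Rodrigues(np.array(c['rvec'],float))[0]; t=np.array(c['tvec'],float).ravel()
    v,u=np.mgrid[:480,:640]
    P=np.stack([(u-c['cx'])/c['fx']*d,(v-c['cy'])/c['fy']*d,d],-1)
    W=(P-t)@R; W[d<=0]=np.nan; return W
E
python3 - <<'E'
from h import *
for n in ('scene','side'): 
    im,d,c=snap(n,n+'0'); print(n,c)
print(env.get_state(), env.nose_length)
E
```

```text
scene {'fx': 596.8931132749791, 'fy': 596.8931132749791, 'cx': 321.3976118863227, 'cy': 235.84080391150295, 'rvec': array([ 2.1300219 ,  0.74938953, -0.36167715]), 'tvec': array([-0.42761464, -0.15771885,  1.42562449])}
side {'fx': 580.7906193809048, 'fy': 580.7906193809048, 'cx': 330.58092494126504, 'cy': 226.4798251614865, 'rvec': array([ 0.29736623, -2.77889282,  1.21376605]), 'tvec': array([0.53827185, 0.11310293, 0.94368191])}
{'time': 0.1, 'qpos': array([ 1.19991718,  0.47774895,  0.02236136,  1.55635166, -0.01146423,
        1.10931041, -0.08309361]), 'joint_velocities': array([ 4.39770434e-04, -1.13344179e-03,  2.12235842e-04, -3.51918840e-03,
        2.67938241e-05, -8.14540981e-04,  2.78733607e-05]), 'joint_torque': array([ 4.48560299e-03, -5.97754133e+01,  1.61307435e+00, -2.81955349e+01,
        1.27285643e-02,  4.89512182e-03, -1.14041188e-05]), 'tcp_pos': array([ 0.1752124 , -0.65143203,  0.30300247]), 'orientation': array([-8.22994785e-04,  9.91378759e-01,  1.31024586e-01, -1.91757640e-04]), 'force': array([-0.40809655,  0.27981943, -0.41883021]), 'torque': array([ 0.00243698, -0.02519989,  0.01378541]), 'gripper_force': 0.0, 'opening': 0.08531538566388813} 0.0726
```

View pics/scene0.png

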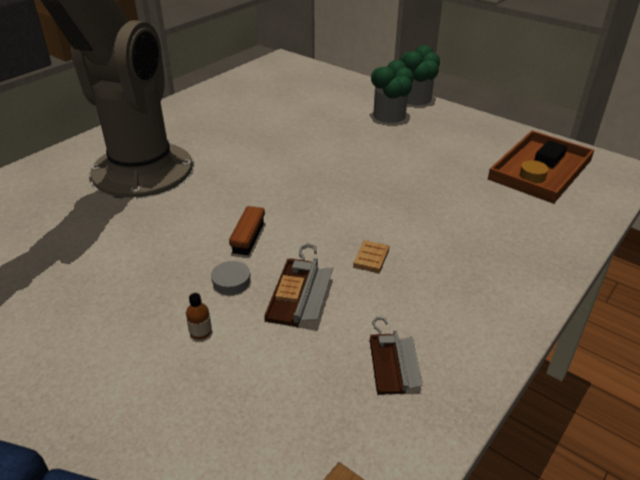

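View pics/side0.png

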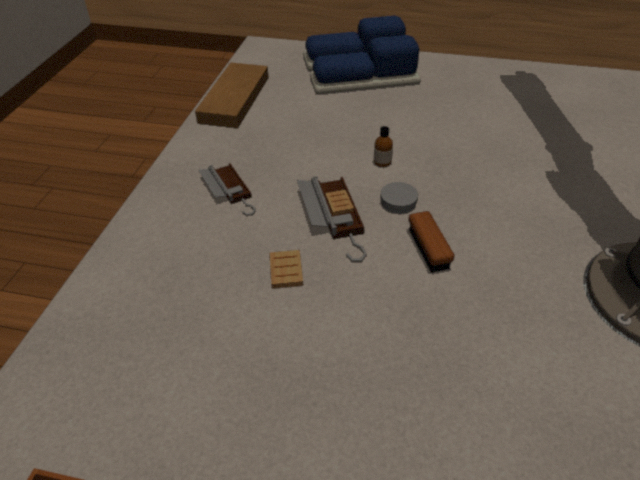

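Scene view: candidates for the holder are (298,292) [larger] and (395,360) [smaller]. For the slat they are (290,288), in the larger holder's channel, and (372,256), loose on the table and larger. I choose the larger holder and the slat inside it. Bystanders: brush (247,230), tin (231,277), bottle (199,318). Next I check the choice in a close crop and measure it.

```bash
python3 - <<'E'
from h import *
im,d,c=load('scene0'); W=pts(d,c)
for n,(u,v) in dict(holder=(298,292),slat=(290,288),brush=(247,225),tin=(231,272),bottle=(199,318),small=(390,365),big=(372,256)).items(): print(n,W[v,u].round(4))
cr=im[235:335,220:345]; a=cv2.resize(cr,None,fx=4.5,fy=4.5,interpolation=cv2.INTER_CUBIC); cv2.imwrite('pics/crop.png',np.clip(a*1.6,0,255).astype(np.uint8))
E
```

```text
holder [ 0.5816 -0.1088  0.0247]
slat [ 0.5606 -0.1064  0.0204]
brush [ 0.3902 -0.0394  0.0423]
tin [ 0.4496 -0.1445  0.0233]
bottle [ 0.5164 -0.2786  0.0531]
small [ 0.7935 -0.1326  0.0088]
big [0.6213 0.0641 0.0162]
```

View pics/crop.png

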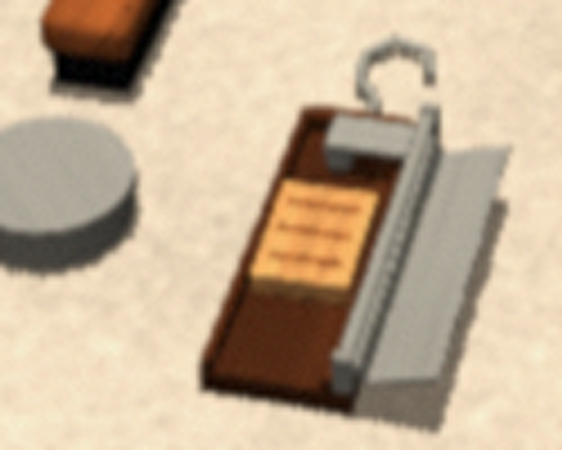

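```bash
cat >> h.py <<'E'
from scipy.spatial.transform import Rotation as Rn
def ray(c,u,v,z):
    R=cv2.Rodrigues(np.array(c['rvec'],float))[0]; t=np.array(c['tvec'],float).ravel()
    o=-R.T@t; r=R.T@np.array([(u-c['cx'])/c['fx'],(v-c['cy'])/c['fy'],1]); return o+r*(z-o[2])/r[2]
def quat(xdir,ydir):
    """tool down; tool x along xdir (world), tool y along ydir"""
    M=np.column_stack([xdir,ydir,np.cross(xdir,ydir)]); return Rn.from_matrix(M).as_quat(scalar_first=True)
E
python3 - <<'E'
from h import *
im,d,c=load('scene0')
a=ray(c,265,320,.018); b=ray(c,287.8,259.4,.018); print(a,b,np.degrees(np.arctan2(*(b-a)[[1,0]])),np.linalg.norm(b-a))
s=env.get_state(); w=calibration('wrist'); R=cv2.Rodrigues(w['rvec'])[0]; p=-R.T@w['tvec'].ravel()
T=Rn.from_quat(s['orientation'],scalar_first=True).as_matrix()
print('cam in tool',T.T@(p-s['tcp_pos']),'axes',(T.T@R.T).round(3), w['fx'])
E
```

```text
[ 0.57804227 -0.19107195  0.018     ] [ 0.503193   -0.04697917  0.018     ] 117.44970748328923 0.1623734630543869
cam in tool [ 8.29737670e-02  4.71053191e-05 -6.96041620e-02] axes [[-0.    -0.946 -0.323]
 [ 1.    -0.001  0.   ]
 [-0.001 -0.323  0.946]] 411.28467827084785
```

```bash
python3 - <<'E'
from h import *
th=np.radians(117.4); ex=np.array([np.cos(th),np.sin(th),0]); ey=np.array([-ex[1],ex[0],0])
O=np.array([.578,-.191,0])+.085*ex-.028*ey; print(O)
for s in (1,-1):
    q=quat(s*ex,-s*ey)
    for z in (.25,.09): print(s,z,kin.inverse_kinematics(O-.05*ex+[0,0,z],q))
q=quat(ex,-ey)
env.reach(O-.06*ex+[0,0,.25],q)
print(env.get_state()['time'],env.get_state()['tcp_pos'])
im,d,c=snap('wrist','w1'); cv2.imwrite('pics/w1b.png',np.clip(im*1.5,0,255).astype(np.uint8))
E
```

```text
[ 0.56374185 -0.1026501   0.        ]
1 0.25 [ 0.60611392  0.48979332 -0.61879634  1.74919056  0.3285655   1.00780556
  0.34332572]
1 0.09 [ 0.56530842  0.70600812 -0.57377006  1.84019947  0.53927202  0.75571473
  0.1756975 ]
-1 0.25 [ 0.1597524   0.41768329 -0.02252918  1.78117076  0.01129234  0.94286301
 -2.53084712]
-1 0.09 [ 0.07947287  0.6346077   0.08409476  1.8758072  -0.08410062  0.63455652
 -2.4483363 ]
2.4167 [ 0.59105896 -0.15758719  0.24990534]
```

View pics/w1b.png

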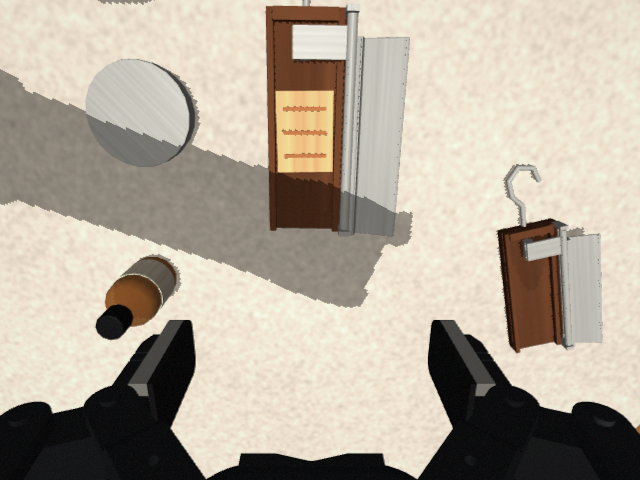

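The wrist view confirms it. The slat (275-334, 91-173) lies in the channel below the closed foot (320,42), with the paddle on the right (385,135). The bottle (140,300) and tin (140,112) are clear on the left.

```bash
python3 - <<'E'
from h import *
im,d,c=load('w1'); W=pts(d,c)
hsv=cv2.cvtColor(im,cv2.COLOR_BGR2HSV)
# slat
m=np.zeros((480,640),np.uint8); m[85:180,270:340]=((hsv[...,2]>85)&(hsv[...,1]>60))[85:180,270:340]
roi=m*0; roi[5:235,262:345]=1
dark=((im[...,2].astype(int)-im[...,0])>15)&(roi>0)   # reddish: board+slat
print('table z',np.nanmedian(W[300:320,220:400,2]))
r=cv2.minAreaRect(np.argwhere(m>0)[:,::-1].astype(np.float32)); print('slat rect',r)
P=W[m>0]; print('slat top z',np.nanmedian(P[:,2]))
bx=np.array([ray(c,u,v,.022)[:2] for u,v in cv2.boxPoints(r)]); print(bx, np.linalg.norm(np.diff(bx,axis=0),axis=1))
# left board edge & bottom edge, row-wise
for v in range(20,230,30):
    x=np.where(dark[v])[0]; print(v,x.min(),x.max(), [ (int(u),round(float(W[v,u,2]*1000),1)) for u in range(x.min()-3,x.min()+14,2)])
for u in range(275,340,15):
    x=np.where(dark[:,u])[0]; print(u,x.max(),(W[x.max()-6:x.max()+4,u,2]*1000).round(1))
E
```

```text
table z -0.0003363683171115429
slat rect ((304.0, 131.0), (82.0, 58.0), 90.0)
slat top z 0.021648182281457654
[[ 0.52791668 -0.09020108]
 [ 0.56298714 -0.07216605]
 [ 0.58934916 -0.12134268]
 [ 0.55202253 -0.14055287]] [0.03943602 0.05579693 0.04197986]
20 262 344 [(259, -0.9), (261, -1.1), (263, -2.7), (265, -0.6), (267, 18.0), (269, 17.2), (271, 19.2), (273, 16.2), (275, 15.6)]
50 262 292 [(259, -1.2), (261, 0.8), (263, -0.3), (265, -0.8), (267, 17.2), (269, 16.0), (271, 17.7), (273, 18.4), (275, 11.4)]
80 262 344 [(259, -0.7), (261, 0.1), (263, 0.6), (265, -0.1), (267, 18.1), (269, 17.1), (271, 17.4), (273, 18.4), (275, 12.4)]
110 262 342 [(259, 0.4), (261, 0.4), (263, 0.1), (265, 0.9), (267, -0.2), (269, 17.6), (271, 18.1), (273, 18.3), (275, 10.7)]
140 262 341 [(259, -0.2), (261, -0.1), (263, -0.3), (265, 0.5), (267, 0.1), (269, 17.1), (271, 18.4), (273, 17.9), (275, 13.9)]
170 268 340 [(265, 0.2), (267, -0.8), (269, 16.9), (271, 19.5), (273, 16.1), (275, 15.6), (277, 10.3), (279, 22.6), (281, 21.8)]
200 269 339 [(266, 0.4), (268, -0.1), (270, 18.5), (272, 17.5), (274, 16.9), (276, 11.1), (278, 12.6), (280, 11.5), (282, 12.3)]
275 230 [16.  18.5 18.2 17.6 17.  18.2 16.7 -1.8  0.2 -0.5]
290 227 [11.2 11.1 11.3 11.7 12.3 11.8 11.4 -1.1 -1.3 -1.1]
305 228 [10.7 12.  11.2 11.6 11.8 11.8 -1.9 -1.1 -0.5 -0. ]
320 228 [11.7 11.5 11.9 11.6 11.  12.8 10.9  0.3 -0.6  1.4]
335 231 [17.6 19.6 18.7 17.7 18.5 18.9 16.2  0.6  0.6  0.4]
```

```bash
python3 - <<'E'
from h import *
im,d,c=load('w1'); W=pts(d,c); Z=W[...,2]
L=[];rows=range(12,226)
for v in rows:
    u=255+np.argmax(Z[v,255:300]>.009); L.append(ray(c,u-.5,v,.018)[:2])
vx,vy,x0,y0=cv2.fitLine(np.array(L,np.float32),cv2.DIST_HUBER,0,.001,.001).ravel()
e=np.array([vx,vy]); e*=np.sign(e[1]); n=np.array([-e[1],e[0]])
B=[]
for u in range(280,333):
    v=240-np.argmax(Z[240:200:-1,u]>.007); B.append(ray(c,u,v+.5,.012)[:2])
T=[]
xb=np.median(np.array(B)@e); yl=np.array([x0,y0])@n
O=e*(xb+.085)+n*(yl-.026)
print('yaw',np.degrees(np.arctan2(e[1],e[0])),'O',O)
H=lambda p:((np.asarray(p)[...,:2]-O)@np.stack([e,n],1))*1000
hsv=cv2.cvtColor(im,cv2.COLOR_BGR2HSV)
m=np.zeros((480,640),np.uint8); m[85:180,270:340]=((hsv[...,2]>85)&(hsv[...,1]>60))[85:180,270:340]
bx=np.array([ray(c,u,v,.022)[:2] for u,v in cv2.boxPoints(cv2.minAreaRect(np.argwhere(m>0)[:,::-1].astype(np.float32)))]); print('slat corners',H(bx).round(1))
h=H(W)
# paddle extents, rod, stop, inner rail edges from cloud
def ext(mask,ax): q=h[mask][:,ax]; return np.percentile(q,[1,50,99]).round(1)
ok=np.isfinite(Z)&(abs(h[...,0])<90)&(abs(h[...,1])<80)
for nm,mk in dict(padd=ok&(h[...,1]<-38)&(Z>.012),rod=ok&(Z>.027)&(h[...,1]<-22)&(h[...,1]>-38),leaf=ok&(Z>.024)&(h[...,1]>-15),bed=ok&(abs(Z-.012)<.0025)&(h[...,0]<-40)&(h[...,1]>-24)).items(): print(nm,mk.sum(),ext(mk,0),ext(mk,1),np.percentile(Z[mk]*1000,[5,50,95]).round(1))
for t in ((140,112),(140,300)): print(H(W[t[1],t[0]]),Z[t[1],t[0]])
np.savez('hold.npz',O=O,e=e,n=n)
E
```

```text
yaw 116.41185 O [ 0.5529436  -0.09552804]
slat corners [[ 15.9  20. ]
 [ 16.5 -19.4]
 [-39.3 -21.1]
 [-39.9  20.9]]
padd 26321 [-81.9 -60.   45.8] [-77.8 -55.  -38.5] [ 21.3 227.5 255.5]
rod 4917 [-82.6 -54.6  65.1] [-37.9 -31.6 -22.7] [ 27.2  29.8 261.4]
leaf 23315 [-81.4 -62.   51.7] [-13.7  37.1  63.9] [ 28.  243.4 259.3]
bed 3170 [-84.8 -62.6 -41.9] [-21.3  -0.2  21.3] [10.5 11.7 12.9]
[  0.28572327 113.63522143] 0.021964470002000896
[-125.08538685  113.88334361] 0.05953384174901151
```

```bash
cat >> h.py <<'E'
if __import__('os').path.exists('hold.npz'):
    _z=np.load('hold.npz'); O=_z['O']; e=_z['e']; n=_z['n']
    Q=quat(np.r_[e,0],np.r_[-n,0])
def at(x,y,z): return np.r_[O+e*x+n*y,z]
def F(): 
    s=env.get_state(); f=s['force']; p=s['tcp_pos']; h=[(p[:2]-O)@e,(p[:2]-O)@n,p[2]]
    return 't',round(s['time'],2),'H',np.round(np.array(h)*1000,2),'F(x,y,z)',np.round([f[:2]@e,f[:2]@n,f[2]],2),'op',round(s['opening'],4)
E
python3 - <<'E'
from h import *
env.grip(.040); print(F())
env.reach(at(-.15,-.025,.14),Q); print(F())
env.movel(at(-.15,-.025,.095),.15); print(F())
r=env.movel(at(-.15,-.025,.06),.015,stop_force=3); print(r,F())
env.movel(at(-.15,-.025,.14),.15); print(F())
E
```

```text
('t', 2.98, 'H', array([-71.17,  -7.53, 249.99]), 'F(x,y,z)', array([ 0.67,  0.62, -0.05]), 'op', 0.0401)
('t', 3.58, 'H', array([-149.08,  -25.7 ,  140.52]), 'F(x,y,z)', array([ 0.91, -0.45, -0.14]), 'op', 0.04)
('t', 4.03, 'H', array([-149.54,  -25.55,   96.09]), 'F(x,y,z)', array([0.04, 0.05, 0.45]), 'op', 0.0401)
True ('t', 5.53, 'H', array([-149.96,  -24.98,   71.26]), 'F(x,y,z)', array([0.5 , 1.38, 4.41]), 'op', 0.0397)
('t', 6.14, 'H', array([-149.88,  -24.5 ,  139.46]), 'F(x,y,z)', array([-0.13, -0.48, -0.87]), 'op', 0.0399)
```

```bash
python3 - <<'E'
from h import *
env.reach(at(-.062,-.025,.13),Q)
env.movel(at(-.062,-.025,.101),.1); env.dwell(.2); print(F())
for z in (.0945,.0905,.0885):
    env.movel(at(-.062,-.025,z),.03); env.dwell(.15); print(z,F())
im,d,c=snap('wrist','w2'); W=pts(d,c)
h=((W[...,:2]-O)@np.stack([e,n],1))*1000; Z=W[...,2]*1000
for y in (-24,-20,-15,-10,-5,0,5):
    m=(abs(h[...,0]-46)<7)&(abs(h[...,1]-y)<2)&(Z<60)&(Z>15); print('leaf top',y,np.median(Z[m]).round(1))
for y in (-40,-44,-48,-52,-56,-60,-64):
    m=(h[...,0]>-20)&(h[...,0]<40)&(abs(h[...,1]-y)<1.5)&(Z<40); print('paddle',y,np.median(Z[m]).round(1))
cv2.imwrite('pics/w2b.png',np.clip(im*1.5,0,255).astype(np.uint8))
E
```

```text
('t', 7.22, 'H', array([-62.26, -25.31, 101.45]), 'F(x,y,z)', array([-0.52,  0.6 , -0.58]), 'op', 0.0401)
0.0945 ('t', 7.74, 'H', array([-62.26, -25.35,  94.88]), 'F(x,y,z)', array([ 0.05, -1.71,  3.39]), 'op', 0.0399)
0.0905 ('t', 8.18, 'H', array([-62.26, -24.78,  90.66]), 'F(x,y,z)', array([-0.2 ,  1.22,  5.62]), 'op', 0.0402)
0.0885 ('t', 8.57, 'H', array([-62.27, -24.33,  88.88]), 'F(x,y,z)', array([0.1 , 3.58, 8.98]), 'op', 0.0401)
leaf top -24 28.9
leaf top -20 30.2
leaf top -15 31.8
leaf top -10 33.3
leaf top -5 35.0
leaf top 0 36.5
leaf top 5 37.7
paddle -40 17.5
paddle -44 17.4
paddle -48 17.3
paddle -52 17.3
paddle -56 17.3
paddle -60 17.3
paddle -64 17.2
```

View pics/w2b.png

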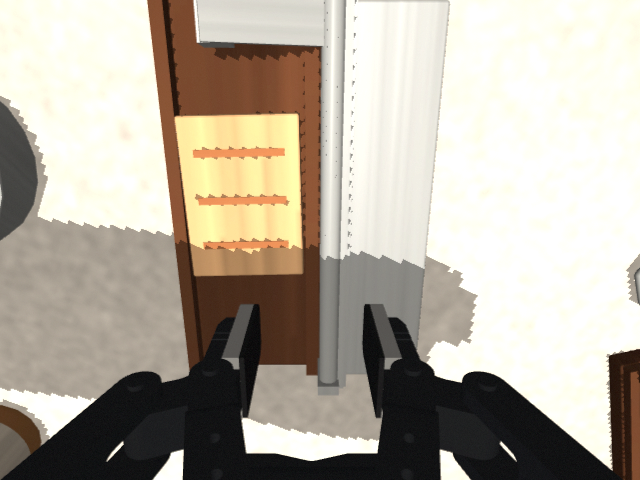

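The picture shows the clip open (leaf lifted at (260,20), paddle level, about 0.31 rad). One fingertip is in the channel behind the slat (248,310) and the other is on the paddle (375,310). Now I press slightly more and push.

```bash
python3 - <<'E'
from h import *
z=.0874
env.movel(at(-.062,-.025,z),.02); env.dwell(.15); print(F())
for x in (-.045,-.030,-.015):
    r=env.movel(at(x,-.025,z),.025,stop_force=14); print(r,F())
    if r: break
else:
    im,d,c=snap('wrist','w3'); W=pts(d,c)
    h=((W[...,:2]-O)@np.stack([e,n],1))*1000; Z=W[...,2]*1000
    m=(abs(h[...,1])<15)&(abs(Z-22)<2.5)&(h[...,0]>-60)&(h[...,0]<40); print('slat vis x',np.percentile(h[m][:,0],[1,99]))
    for y in (-20,0): 
        m=(abs(h[...,0]-46)<7)&(abs(h[...,1]-y)<2)&(Z<60)&(Z>25); print('leaf',y,np.median(Z[m]).round(1))
    cv2.imwrite('pics/w3b.png',np.clip(im*1.5,0,255).astype(np.uint8))
E
```

```text
('t', 9.03, 'H', array([-62.25, -24.05,  87.98]), 'F(x,y,z)', array([ 0.26,  4.6 , 12.08]), 'op', 0.04)
False ('t', 9.86, 'H', array([-46.98, -25.6 ,  88.5 ]), 'F(x,y,z)', array([-4.33,  0.83,  6.75]), 'op', 0.04)
False ('t', 10.61, 'H', array([-31.85, -25.69,  88.46]), 'F(x,y,z)', array([-4.01,  0.01,  6.51]), 'op', 0.0404)
False ('t', 11.36, 'H', array([-16.8 , -25.74,  88.43]), 'F(x,y,z)', array([-3.56, -0.16,  6.27]), 'op', 0.04)
slat vis x [-9.86153877 37.64400491]
leaf -20 30.6
leaf 0 37.6
```

View pics/w3b.png

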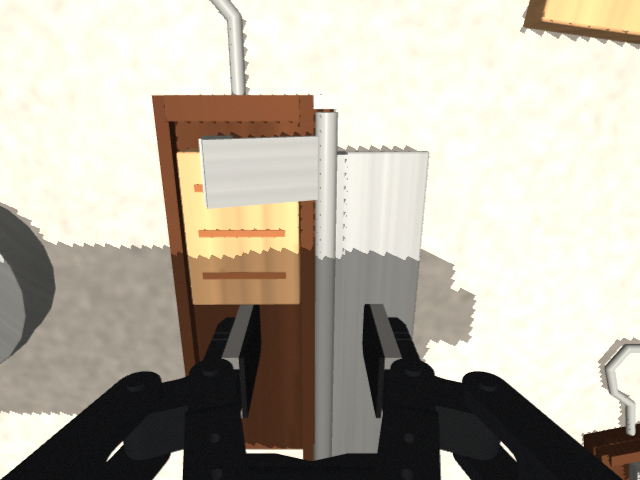

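Slat is under the lifted foot, front edge at row 152, stop at row ~122, about 10 mm to go.

```bash
python3 - <<'E'
from h import *
z=.0874
r=env.movel(at(-.009,-.025,z),.025,stop_force=14); print(r,F())
if not r: r=env.movel(at(.006,-.025,z),.012,stop_force=9); print(r,F())
env.dwell(.2); print(F())
im,d,c=snap('wrist','w4'); W=pts(d,c)
h=((W[...,:2]-O)@np.stack([e,n],1))*1000; Z=W[...,2]*1000
m=(h[...,1]>-17)&(h[...,1]<18)&(abs(Z-22)<1.5)&(h[...,0]>-30)&(h[...,0]<75); print('slat vis x',np.percentile(h[m][:,0],[1,99]))
p=lambda x,y,zz: (lambda q:q.ravel().round(1))(cv2.projectPoints(np.r_[O+e*x+n*y,zz].reshape(1,3),c['rvec'],c['tvec'],np.array([[c['fx'],0,c['cx']],[0,c['fy'],c['cy']],[0,0,1.]]),None)[0])
print('expected front/rear px',p(.060,.01,.022),p(.004,.01,.022),p(.06,.01,.020))
cv2.imwrite('pics/w4b.png',np.clip(im*1.5,0,255).astype(np.uint8))
E
```

```text
False ('t', 11.8, 'H', array([-10.66, -25.72,  88.4 ]), 'F(x,y,z)', array([-3.6 ,  0.75,  7.69]), 'op', 0.0398)
True ('t', 12.5, 'H', array([ -6.82, -25.88,  89.06]), 'F(x,y,z)', array([0.1 , 0.59, 6.32]), 'op', 0.0401)
('t', 12.7, 'H', array([ -6.82, -25.91,  89.09]), 'F(x,y,z)', array([-0.82,  0.98,  6.14]), 'op', 0.04)
slat vis x [ 3.68209399 64.18651497]
expected front/rear px [200.9 150.5] [214.6 304. ] [202.4 149.8]
```

View pics/w4b.png

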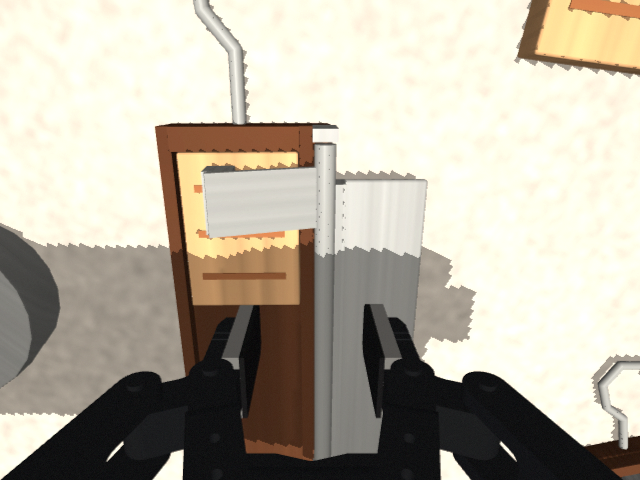

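The slat's front edge (row 152) meets the stop. I press once more to confirm, back off 3 mm, then let the clip rise slowly and move clear.

```bash
python3 - <<'E'
from h import *
z=.0882
r=env.movel(at(-.001,-.025,z),.012,stop_force=9); print(r,F())
x=F()[3][0]/1000
env.movel(at(x-.004,-.025,z),.02); env.dwell(.1); print(F())
env.movel(at(x-.004,-.025,.105),.03); print(F())
env.movel(at(x-.004,-.025,.16),.12)
env.reach(at(-.04,-.025,.25),Q); env.dwell(.3); print(F())
im,d,c=snap('wrist','w5'); W=pts(d,c)
h=((W[...,:2]-O)@np.stack([e,n],1))*1000; Z=W[...,2]*1000
m=(h[...,1]>-15)&(h[...,1]<15)&(abs(Z-22)<1.5)&(h[...,0]>-30)&(h[...,0]<30); print('slat rear x',np.percentile(h[m][:,0],[1]))
g=lambda y,a,b:np.median(Z[(h[...,0]>a)&(h[...,0]<b)&(abs(h[...,1]-y)<2)&(Z<50)]).round(1)
print('leaf',[g(y,40,53) for y in (-20,-10,0)],'paddle',[g(y,-70,40) for y in (-42,-50,-58,-63)])
cv2.imwrite('pics/w5b.png',cv2.resize(np.clip(im[0:300,180:480]*1.5,0,255).astype(np.uint8),None,fx=2,fy=2))
E
```

```text
True ('t', 13.12, 'H', array([ -6.58, -25.92,  89.48]), 'F(x,y,z)', array([-1.34,  1.03,  5.18]), 'op', 0.0399)
('t', 13.57, 'H', array([ -8.91, -25.59,  88.48]), 'F(x,y,z)', array([ 4.02, -0.63,  7.27]), 'op', 0.0399)
('t', 14.28, 'H', array([-10.67, -24.75, 104.9 ]), 'F(x,y,z)', array([ 0.19, -0.45, -1.33]), 'op', 0.04)
('t', 15.66, 'H', array([-39.33, -24.63, 248.73]), 'F(x,y,z)', array([ 0.09,  0.84, -0.5 ]), 'op', 0.0401)
slat rear x [3.50779348]
leaf [np.float64(29.4), np.float64(31.8), np.float64(34.2)] paddle [np.float64(18.3), np.float64(18.8), np.float64(19.3), np.float64(19.6)]
```

View pics/w5b.png

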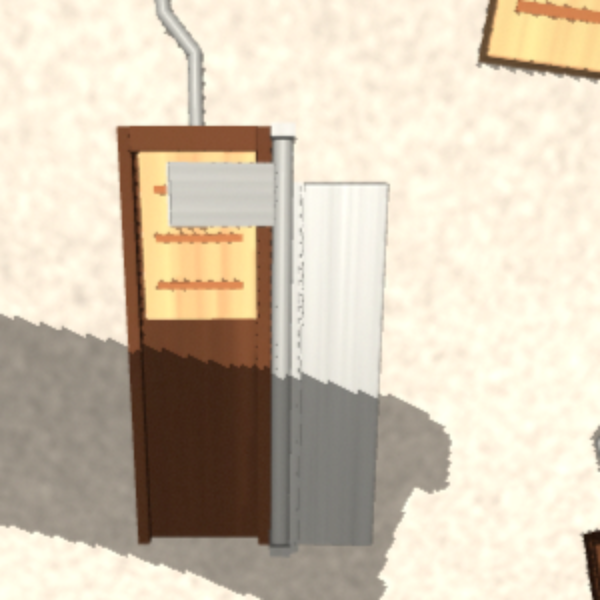

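The slat is home against the stop (rear edge at x ≈ 3.5–4 mm, 4 mm expected). The clip rests on it at about 0.23–0.24 rad, and the gripper is clear.

```bash
python3 -c "
from h import *
print(job.job_done())"
```

```text
the job is handed in; nothing more can be done
None
```

The slat is fully home against the end stop with the clip closed on it, the brush, tin and bottle were left alone, the gripper is clear, and the job was handed in at about 16 s of robot time.

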